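# Index the vial turret to its home place and lock the index bolt

## Task

Push the five-lobed vial turret round on its turntable until its rim notch faces the index bolt and the sprung bolt drops fully into the notch, easing off as soon as it does. Then swing the keeper all the way round until it lies across behind the bolt, so that the bolt cannot slip out. The vials are glass, so push turret and keeper gently, never with more than about 12 N; leave the turret seated on its spindle, and do not disturb the beaker, dish or cuvette block.

Things in the scene. Friction and masses are not known exactly. Their poses are not given: they have to be found in the camera images.
- turntable: fixed grey turntable: round plinth 128 mm across, 50 mm high, and an arm 56 mm wide reaching 156 mm from the spindle. Origin on the spindle axis at the desk, z up, +y along the arm to the index bolt. Heights below are above the desk. On the arm, going outward: guide block (76 to 92 mm out, 30 mm wide, top at 72 mm), the bolt's knob (top 82 mm), the keeper.
- turret: the black block, loose on the spindle, 0.45 kg with its ring. Origin on the axis, 56 mm high, z up, +y to its first lobe. Under it an aluminium ring, 136 mm across (heights 56 to 64 mm), has the one notch (15 mm wide, 10 mm deep) in its rim. Someone clamped the ring so that the notch lies up to 0.35 rad either side of the first lobe; how far is not measured: see it or feel it.
- lobe (a point): top middle of the first lobe. Five lobes 72 degrees apart, heights 64 to 92 mm, each a round of 12 mm radius centred 40 mm from the axis. In the open flutes between them (35 mm from the axis and beyond) shut fingers fit from above and push a lobe's flank; tips must stay above 67 mm to clear the ring's screws. A glass vial stands in each lobe, top at 114 mm.
- ring_centre (a point): middle of the turret on its axis, at the ring's upper face. The turret starts with its first lobe 0.7 to 1.2 rad anticlockwise (from above) of the turntable's +y, so it is to be turned clockwise. It drags (1 to 5 N at a lobe) and stays where it is left. Once the bolt is in the notch it stops dead, with 1 to 2 mm of play; pushing on only raises the force.
- index_bolt (a joint): sprung steel bolt, 10 mm wide with tapered nose, sliding along the turntable's y; travel in m towards the spindle: 0 = nose resting on the plain rim (as it starts), 0.0085 = fully in the notch. Its spring (3 to 5 N) drives it in by itself once the notch is within about 1 mm of it; it needs no touching.
- bolt_nose (a point): middle of the bolt's nose, 60 mm high.
- keeper (a joint): swing keeper on the arm, a flat bar on an upright friction pivot (about 2 N at its pin); angle in rad, growing clockwise from above: 0 = open, bar pointing along the turntable's +y; 1.57 = shut at its stop, bar along the turntable's +x behind the bolt's tail. Starts at 0 to 0.35. While the bolt is out its tail blocks the keeper at about 1.2. Stays where it is left.
- keeper_hinge (a point): the keeper's pivot axis, 61 mm high; at x -22 mm, y 110 mm in the turntable's frame.
- keeper_pin (a point): middle of the upright black pin to push the keeper by: 10 mm thick, heights 65 to 83 mm, 38 mm from the keeper's pivot. The bar below it is 8 mm wide, its top at 66 mm.
- beaker: bystander: small glass beaker, 57 mm across, 66 mm high, origin at its underside. Leave it.
- petri_dish: bystander: clear round dish with lid, 55 mm across, 14 mm high, origin at its underside. Leave it.
- cuvette_block: bystander: black cuvette block, 34 x 80 x 27 mm, origin at its underside. Leave it.
There are look-alikes about, which are no part of the job. There is more than one size of the turntable; the one meant has the size given above.

How it is judged:
By the outcome, as a careful person would: the job done as asked, in the order asked, and still so for the second after the job is handed in, with the robot touching nothing.
It also fails if it takes over 56 s, if anything falls off the work surface, if the arm or the gripper's body presses on something with over 40 N, if the wrist force passes 120 N, or if a joint passes its speed limit or range.

## Robot

A 7-joint arm with a two-finger parallel gripper is mounted at the origin on a cart in front of the work surface, level with it; the furniture and walls round the work are solid. World frame = base frame: x ahead of the robot, y to its left, z up, the work surface at z = 0. Lengths are in m, angles in rad, forces in N, time in s.
With the tool pointing down it reaches from about 0.4 to 0.9 m from the base axis. Payload 5.6 kg.
Tool frame: the origin (TCP) lies midway between the tips of the shut fingers; the grasp point (between the pads) lies 19 mm behind it; z points along the fingers, y is the line along which they close (so a half turn about z gives the same grasp; the last joint's range is limited). The gripper opens to 92 mm and grips with 3 to 60 N. Pads are 20 mm wide; open, the fingers measure 128 mm over their backs; the gripper's body (75 mm by 189 mm) begins 69 mm behind the grasp point.
Start: joints at [-1.263, 0.468, -0.012, 1.603, 0.006, 1.071, -0.056], TCP at [0.223, 0.61, 0.215] pointing down, gripper open.
Joint ranges: [-2.53, 2.53], [-0.31, 2.02], [-1.57, 1.55], [0.28, 2.44], [-1.29, 4.43], [0.15, 1.84], [-2.92, 2.92]. Speed limits (rad/s): [2.57, 2.57, 3.14, 3.14, 3.14, 3.14, 3.14].

## Interface

Orientations are given as a rotation vector (axis times angle).
In Python, from bench import bot gives the robot as it stands. Calls block until the motion is done:
- bot.move_pose(position, orientation): joint-space move of the TCP to a pose.
- bot.move_linear(position, rotation=None, max_speed=0.15): straight line of the TCP; rotation=None keeps the orientation; max_speed is the mean speed in m/s.
- bot.move_j(angles): joint-space move.
- bot.open_gripper() and bot.gripper_close(strength=None): open the fingers fully, or close them until they stop; strength is the grip in N (None keeps the last).
- bot.sleep(seconds).
- bot.inverse_kinematics(position, orientation): joint angles nearest the present ones, or None.
- bot.read_camera(name): name is "scene" or "top" or "wrist"; returns a dict with "pixels" (420x560x3 uint8, red, green, blue), "mtx" (3x3 intrinsics, pixels), "extrinsics" (4x4, takes a point from camera to world coordinates); the wrist camera has in their place "mount" (4x4, takes a point from camera to tool coordinates, whose origin is the TCP and whose axes are the flange's). Camera axes: x right, y down, z forward; pixel columns grow to the right and rows downward; lengths in m; the calibration is good to about 2 mm. A picture is of the moment at which its call begins: read the wrist's pose just before it. There is no depth.
A pose or a line that the arm cannot do raises bot.PlanningError and nothing moves.
- bot.close_job(): hands the job in, once; it reports no verdict.
Readings, each from a call of its own:
- bot.current_time(): time.
- bot.current_joint_pos(): joint angles.
- bot.current_joint_velocities(): joint speeds.
- bot.current_effort(): joint torques, N m.
- bot.current_tcp_pos(): TCP position.
- bot.current_orientation(): TCP orientation.
- bot.current_force(): force on the tool from outside, world axes, zero at the start.
- bot.current_wrist_torque(): the same for the moment, N m.
- bot.current_grip_width(): finger opening in m.
Only numpy, scipy, OpenCV 4.12 (cv2) and the standard library are available. Lean on these libraries where they do the work, as an engineer would, in place of code of your own. Each camera call takes 0.05 s, during which the arm holds its last target. There are 200 camera calls.

## Working session

There is one attempt and no reset: what is moved stays moved. The work goes in short steps, each a Python script; the robot and the scene stay as the last script left them, time stands still between calls to the robot, and variables do not carry over. Pictures are saved under pics/ and viewed, on a budget of 10 in all, crops included, one or two more only if the job needs it, and the job is handed in when it is done.

```bash
mkdir -p pics; ls
python3 - <<'E'
from bench import bot
import cv2,numpy as np
for n in("scene","top"):
    r=bot.read_camera(n); cv2.imwrite(f"pics/{n}0.png",cv2.resize(r["pixels"][:,:,::-1],(800,600),interpolation=cv2.INTER_CUBIC))
    np.savez(f"{n}0.npz",**r); print(n,r["mtx"].round(1).tolist(),r["extrinsics"].round(3).tolist())
print(bot.current_time(),bot.current_orientation())
E
```

```text
pics
scene [[503.2, 0.0, 278.3], [0.0, 503.2, 208.8], [0.0, 0.0, 1.0]] [[0.768, -0.272, 0.58, -0.207], [-0.64, -0.359, 0.679, -0.764], [0.023, -0.893, -0.45, 0.677], [0.0, 0.0, 0.0, 1.0]]
top [[436.0, 0.0, 281.2], [0.0, 436.0, 208.4], [0.0, 0.0, 1.0]] [[-0.001, -0.998, 0.065, 0.509], [-1.0, -0.0, -0.026, 0.165], [0.026, -0.065, -0.998, 1.378], [0.0, 0.0, 0.0, 1.0]]
0.1 [-5.48215504e-01 -3.09321737e+00  2.48002357e-03]
```

View pics/top0.png

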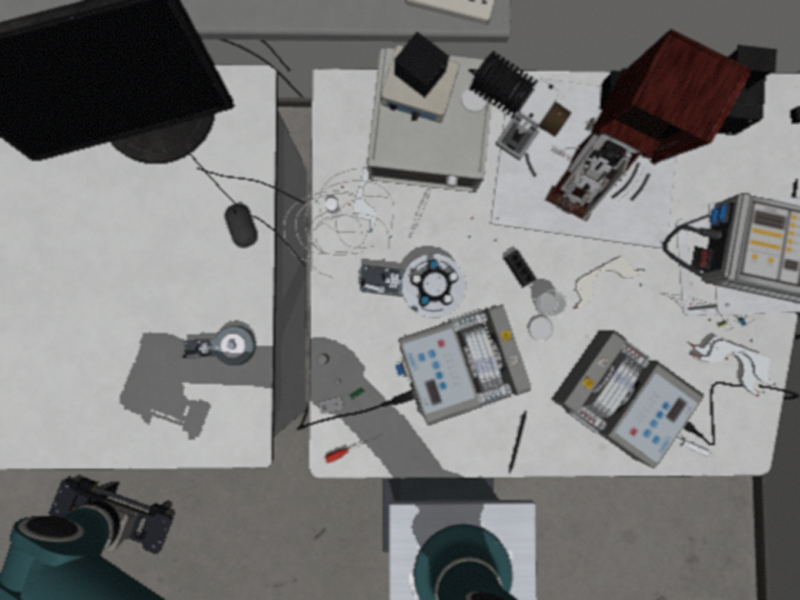

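View pics/scene0.png

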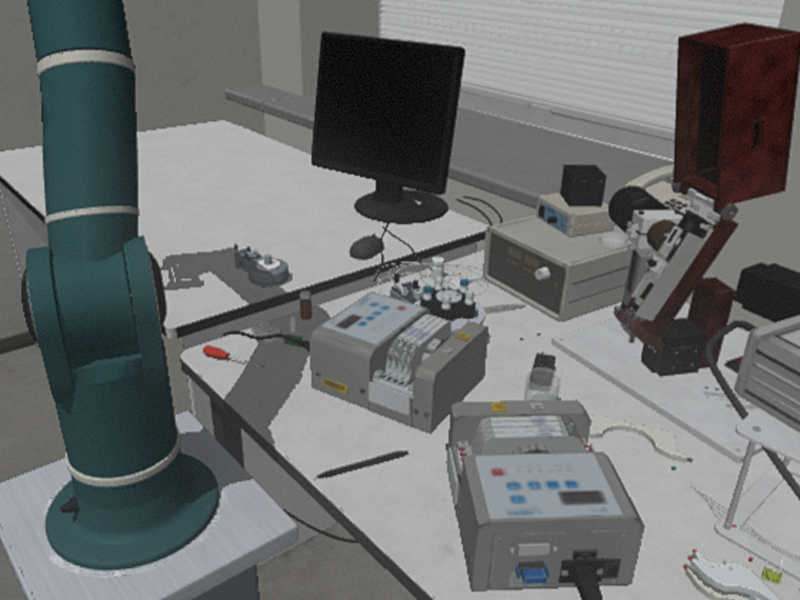

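The target is the turret on the right desk (top picture, 434,283). Its arm points left (world +y), with the keeper near (370,275). The look-alike is a small bare turntable on the left desk at (234,343), and nothing else resembles it. The beaker, dish and cuvette block are at (548,295), (540,327) and (518,265). Next I'll get a close look with the wrist camera.

```bash
cat > h.py <<'E'
from bench import bot
import cv2,numpy as np
from scipy.spatial.transform import Rotation as R
def down(yaw):  # tool z down, tool y along world angle yaw
    y=np.array([np.cos(yaw),np.sin(yaw),0]);z=np.array([0,0,-1.]);x=np.cross(y,z)
    return R.from_matrix(np.c_[x,y,z]).as_rotvec()
def wrist(name):
    p=bot.current_tcp_pos();o=bot.current_orientation();r=bot.read_camera("wrist")
    T=np.eye(4);T[:3,:3]=R.from_rotvec(o).as_matrix();T[:3,3]=p
    E=T@r["mount"];np.savez(name+".npz",pixels=r["pixels"],mtx=r["mtx"],E=E)
    cv2.imwrite(f"pics/{name}.png",cv2.resize(r["pixels"][:,:,::-1],(800,600),interpolation=cv2.INTER_CUBIC));return E
def pix2w(K,E,uv,z):
    uv=np.atleast_2d(uv).astype(float);d=np.c_[(uv-K[:2,2])/K[0,0],np.ones(len(uv))]@E[:3,:3].T
    return E[:3,3]+d*((z-E[2,3])/d[:,2])[:,None]
def w2pix(K,E,P):
    c=(np.atleast_2d(P)-E[:3,3])@E[:3,:3];q=c@K.T;return q[:,:2]/q[:,2:]
E
python3 - <<'E'
from h import *
d=np.load("top0.npz")
print(pix2w(d["mtx"],d["extrinsics"],np.array([[434,283],[365,276]])*.7,.07))
print(R.from_rotvec(bot.current_orientation()).as_matrix().round(2))
m=bot.read_camera("wrist")["mount"];print(m.round(3))
o=down(np.pi/2)
for oo in(down(np.pi/2),down(-np.pi/2),down(0),down(np.pi)):
    print(bot.inverse_kinematics([.6,.09,.33],oo))
Rm=R.from_rotvec(bot.current_orientation()).as_matrix()
# camera over (0.625,0.11) 
best=bot.current_orientation()
cam=Rm@m[:3,3]; ax=Rm@m[:3,2]; print(cam,ax)
E
```

```text
[[0.62578095 0.06265579 0.07      ]
 [0.64043345 0.20822217 0.07      ]]
[[-0.94  0.34 -0.  ]
 [ 0.34  0.94 -0.  ]
 [-0.   -0.   -1.  ]]
[[-0.001 -0.964 -0.267  0.074]
 [ 1.    -0.001  0.     0.001]
 [-0.    -0.267  0.964 -0.17 ]
 [ 0.     0.     0.     1.   ]]
[-0.4625873   0.30334387  0.332146    1.59293384 -0.10240078  1.26249268
  1.45738523]
[-0.78469012  0.3520523   0.76857726  1.61316871 -0.25294147  1.27924968
 -1.54432489]
[-0.64865011  0.32238679  0.578162    1.60504402 -0.18237378  1.26855823
 -0.03959011]
[ 0.63107382  0.66137624 -1.31653163  1.52130058  0.64155798  1.45527935
  2.43412903]
[-0.06941366  0.02619498  0.16975197] [ 0.25032066 -0.09301665 -0.96368432]
```

Run:
```python
from h import *
bot.move_pose([.53,.11,.24],down(np.pi/2))
E=wrist("w1");print(bot.current_time(),E.round(3).tolist(),np.load("w1.npz")["mtx"].tolist())
```

```text
2.3083 [[-0.001, 0.964, 0.267, 0.456], [1.0, 0.001, 0.001, 0.111], [0.001, 0.267, -0.964, 0.41], [0.0, 0.0, 0.0, 1.0]] [[335.6253233478612, 0.0, 277.8986989722224], [0.0, 335.6253233478612, 208.45571569733693], [0.0, 0.0, 1.0]]
```

View pics/w1.png

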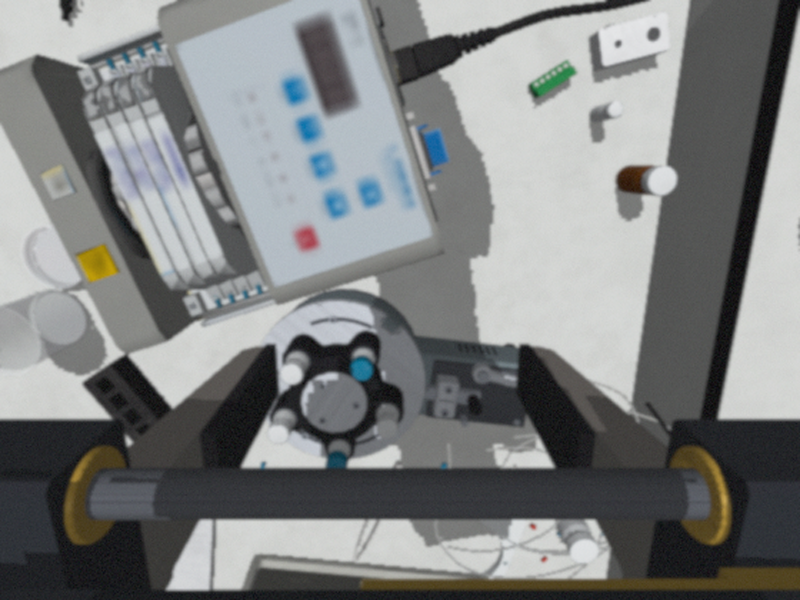

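The wrist view shows the turret centre at (335,405), the arm going right to the keeper near (480,385), and five lobes with vials. The gripper hides part of it, so I'll shift forward and look from nearer.

Run:
```python
from h import *
bot.move_pose([.665,.115,.21],down(np.pi/2))
E=wrist("w2")
d=np.load("w2.npz");im=d["pixels"][60:300,100:420]
uv=w2pix(d["mtx"],E,[[.626,.063,.064],[.64,.208,.064]]);print(bot.current_time(),uv*800/560)
```

```text
2.9667 [[316.66624496 222.06090676]
 [537.11754904 243.28633527]]
```

View pics/w2.png

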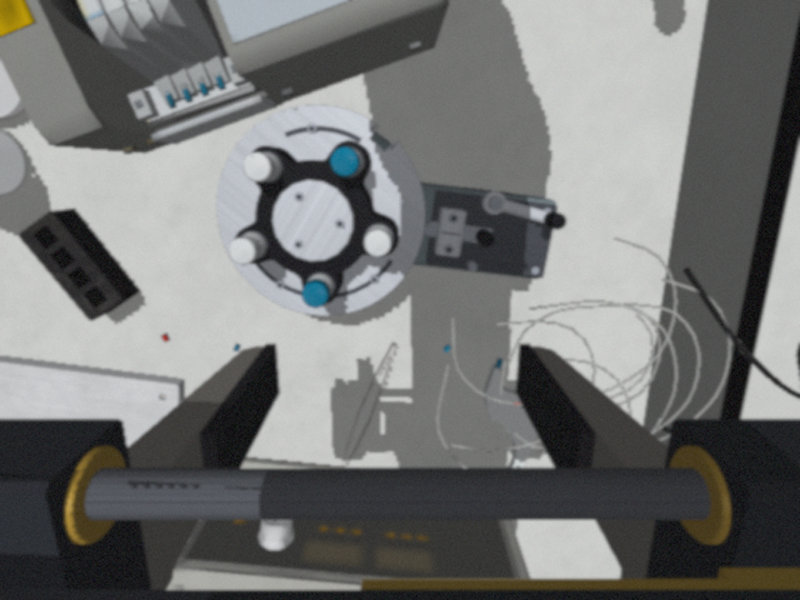

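The turret is clear now: ring centre ~(321,211), keeper pivot (495,203), pin (553,220), bolt knob (484,238). There's a possible notch at the rim near (380,140). I'll enlarge that crop.

Run:
```python
from h import *
d=np.load("w2.npz");im=d["pixels"][65:225,148:398,::-1]
cv2.imwrite("pics/w2c.png",cv2.resize(im,None,fx=3.2,fy=3.2,interpolation=cv2.INTER_LANCZOS4))
```

```text
(no output)
```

View pics/w2c.png

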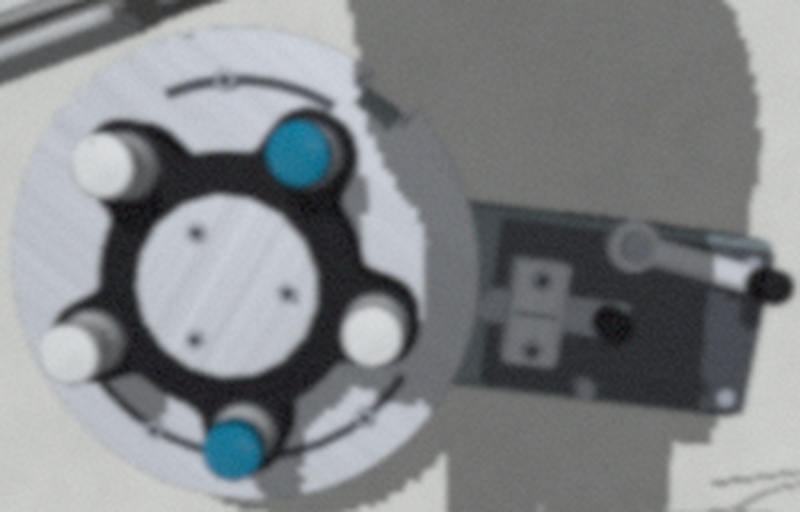

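Run:
```python
from h import *
d=np.load("w2.npz");K,E=d["mtx"],d["E"]
f=lambda pts,z:pix2w(K,E,np.array(pts,float)/3.2+[147.7,64.7],z)
rim=f([[12,262],[477,285],[235,25],[250,500],[75,95],[430,415]],.064)
A=np.c_[2*rim[:,:2],np.ones(6)];s=np.linalg.lstsq(A,(rim[:,:2]**2).sum(1),rcond=None)[0];c=s[:2];print("ring",c,np.sqrt(s[2]+c@c))
pts={"notch":([380,102],.060),"block":([537,313],.072),"knob":([612,325],.082),"hinge":([636,246],.066),"pin":([769,285],.083),"lobe_vial":([299,153],.114),"lobe2":([372,330],.114),"l3":([233,448],.114),"l4":([73,352],.114),"l5":([102,160],.114),"disc":([228,286],.092)}
for k,(p,z) in pts.items():
    q=f([p],z)[0,:2];v=q-c;print(k,q.round(4),"r",np.hypot(*v).round(4),"ang",np.arctan2(v[1],v[0]).round(3))
edges=[f([[472,205],[770,240]],.05),f([[457,383],[743,412]],.05)]
for e in edges:v=e[1]-e[0];print("edge ang",np.arctan2(v[1],v[0]),e[:,:2])
```

```text
ring [0.62202067 0.06571108] 0.06772508059320147
notch [0.5736 0.1051] r 0.0624 ang 2.458
block [0.6316 0.1498] r 0.0847 ang 1.458
knob [0.6336 0.1696] r 0.1045 ang 1.46
hinge [0.6132 0.1783] r 0.1129 ang 1.649
pin [0.6225 0.2118] r 0.1461 ang 1.568
lobe_vial [0.588  0.0876] r 0.0404 ang 2.57
lobe2 [0.6302 0.1044] r 0.0396 ang 1.363
l3 [0.6604 0.0686] r 0.0384 ang 0.075
l4 [0.6356 0.0299] r 0.0383 ang -1.208
l5 [0.5896 0.0407] r 0.0409 ang -2.485
disc [0.6217 0.0654] r 0.0004 ang -2.393
edge ang 1.4566509192403079 [[0.60229744 0.13196694]
 [0.61258518 0.22170349]]
edge ang 1.4677175756048915 [[0.65627715 0.12800616]
 [0.66556889 0.21782883]]
```

The measurements agree with the model:

| Quantity | Measured | Expected |
|---|---|---|
| Ring radius | 67.7 mm | 68 mm |
| Lobe radius | 40 mm | 40 mm |
| Hinge radius | 113 mm | 112 mm |

The arm points at 1.460 rad, the first lobe is at 2.576 (1.11 anticlockwise) and the notch is at 2.458, so the turn needed is about 1.0 rad. I'll enter the flute at 1.948 and start pushing.

```bash
cat >> h.py <<'E'
C=np.array([.6220,.0657]);PHI=1.460
def tp(th,r=.056): return np.array([np.cos(th)*r+C[0],np.sin(th)*r+C[1]])
def arc(th,z=.076,r=.056,v=.05):
    bot.move_linear(np.r_[tp(th,r),z],down(th),max_speed=v)
def ft(th,F0):  # force resisting clockwise motion (positive = resistance), and vector
    f=np.mean([bot.current_force() for _ in range(3)],0)-F0
    return f@np.array([-np.sin(th),np.cos(th),0]),f
E
python3 - <<'E'
from h import *
d=np.load("scene0.npz");print("device corner",pix2w(d["mtx"],d["extrinsics"],np.array([[435,430]])*.7,0))
for z in(.08,.1,.12,.14):print(z,w2pix(d["mtx"],d["extrinsics"],[[*pix2w(d["mtx"],d["extrinsics"],np.array([[435,430]])*.7,0)[0][:2],z]])/.7)
t=bot.current_time();bot.gripper_close(20);print("grip",bot.current_time()-t,bot.current_grip_width())
th=1.948
bot.move_pose(np.r_[tp(th),.14],down(th));bot.sleep(.2)
F0=np.mean([bot.current_force() for _ in range(5)],0);np.save("F0.npy",F0);print(bot.current_time(),F0,bot.current_tcp_pos(),tp(th))
for z in(.105,.09,.083,.076):
    bot.move_linear(np.r_[tp(th),z],max_speed=.05);print(z,ft(th,F0)[1].round(2))
    if np.linalg.norm(ft(th,F0)[1])>4: break
print(bot.current_time(),bot.current_joint_pos().round(2) if hasattr(bot.current_joint_pos(),'round') else bot.current_joint_pos())
E
```

```text
device corner [[ 0.42369603 -0.12185784  0.        ]]
0.08 [[437.51130374 386.45714415]]
0.1 [[438.16572492 375.11030195]]
0.12 [[438.83132959 363.56955211]]
0.14 [[439.50840689 351.82988124]]
grip 1.35 0.0005093058534804196
4.9833 [ 0.86633497 -0.5976683  -0.43772403] [0.60306284 0.11770811 0.14116806] [0.60137396 0.1177631 ]
0.105 [-1.05 -0.4   0.11]
0.09 [-0.45  0.58  1.13]
0.083 [-0.52  1.12  0.36]
0.076 [-1.49  1.08  1.17]
6.8667 [-0.4   0.58  0.2   1.81 -0.15  0.77  1.83]
```

Run:
```python
from h import *
F0=np.load("F0.npy");th=1.948;print(bot.current_tcp_pos(),tp(th))
end=.89+.16
while th>end:
    th-=.05;arc(th);s,f=ft(th,F0);p=bot.current_tcp_pos()[:2]-C
    print(round(bot.current_time(),2),round(th,3),"act",np.arctan2(p[1],p[0]).round(3),np.hypot(*p).round(4),"res",s.round(2),f.round(1))
    if s>8: break
```

```text
[0.6010554  0.11767409 0.07553488] [0.60137396 0.1177631 ]
7.12 1.898 act 1.896 0.056 res 0.19 [-0.3  0.2  0.7]
7.37 1.848 act 1.848 0.056 res 0.68 [-0.9  0.7  0.6]
7.62 1.798 act 1.811 0.0562 res 2.78 [-2.8 -0.3  0. ]
7.87 1.748 act 1.766 0.0563 res 3.45 [-3.7  1.2  1.5]
8.12 1.698 act 1.707 0.0563 res 4.13 [-4.4  1.5 -0.1]
8.37 1.648 act 1.651 0.0562 res 3.93 [-4.   1.1 -0.3]
8.62 1.598 act 1.599 0.0561 res 4.76 [-4.8  1.9 -0.2]
8.87 1.548 act 1.548 0.0561 res 3.95 [-3.9  2.6 -1.1]
9.12 1.498 act 1.497 0.0561 res 3.38 [-3.2  2.  -1.3]
9.37 1.448 act 1.447 0.0561 res 3.81 [-3.6  2.1 -1.8]
9.62 1.398 act 1.397 0.0561 res 3.5 [-3.1  2.4 -1.9]
9.87 1.348 act 1.347 0.0561 res 4.06 [-3.6  2.4  0.2]
10.12 1.298 act 1.297 0.0561 res 3.29 [-2.5  3.2 -0.8]
10.37 1.248 act 1.247 0.0561 res 3.52 [-2.8  2.8 -0.6]
10.62 1.198 act 1.197 0.056 res 5.63 [-4.7  3.5 -0.9]
10.87 1.148 act 1.147 0.056 res 4.48 [-3.3  3.5 -0.6]
11.12 1.098 act 1.097 0.0561 res 3.82 [-2.8  3.  -0. ]
11.37 1.048 act 1.047 0.0561 res 3.4 [-2.3  2.8  0.1]
```

Run:
```python
from h import *
F0=np.load("F0.npy");th=1.048;hist=[]
while th>.70:
    th-=.02 if th>.96 else .006
    arc(th,v=.02 if th<.96 else .05);s,f=ft(th,F0);p=bot.current_tcp_pos()[:2]-C
    a=np.arctan2(p[1],p[0]);hist.append((round(bot.current_time(),2),round(th,3),round(a,3),round(s,2)))
    if s>7.2 : break
for h in hist[-32:]: print(*h)
print(np.linalg.norm(f))
if s>7.2:
    arc(th+.012); print("eased",ft(th,F0)[0],bot.current_time())
```

```text
14.62 0.9 0.899 4.1
14.87 0.894 0.893 4.5
15.12 0.888 0.887 5.2
15.37 0.882 0.881 5.35
15.62 0.876 0.875 4.18
15.87 0.87 0.869 4.22
16.12 0.864 0.837 0.21
16.37 0.858 0.84 1.24
16.62 0.852 0.849 1.91
16.87 0.846 0.846 0.86
17.12 0.84 0.84 1.17
17.37 0.834 0.834 2.02
17.62 0.828 0.828 1.25
17.87 0.822 0.823 1.6
18.12 0.816 0.816 1.39
18.37 0.81 0.811 0.89
18.62 0.804 0.807 1.58
18.87 0.798 0.802 1.34
19.12 0.792 0.796 2.69
19.37 0.786 0.789 3.37
19.62 0.78 0.78 2.46
19.87 0.774 0.773 2.34
20.12 0.768 0.768 2.3
20.37 0.762 0.764 1.64
20.62 0.756 0.761 3.94
20.87 0.75 0.756 5.08
21.12 0.744 0.752 5.26
21.37 0.738 0.748 6.19
21.62 0.732 0.745 7.18
21.87 0.726 0.741 7.18
22.12 0.72 0.739 6.15
22.37 0.714 0.736 8.28
8.401043079361813
eased 6.618501314895633 22.6167
```

Run:
```python
from h import *
F0=np.load("F0.npy")
arc(.80);print(ft(.8,F0)[0]);bot.move_linear(np.r_[tp(.80),.13],max_speed=.15)
bot.move_pose([.665,.115,.21],down(np.pi/2));E=wrist("w3");d=np.load("w3.npz");print(bot.current_time())
cv2.imwrite("pics/w3c.png",cv2.resize(d["pixels"][65:225,148:398,::-1],None,fx=3.2,fy=3.2,interpolation=cv2.INTER_LANCZOS4))
```

```text
3.0902789000163677
24.075
```

View pics/w3c.png

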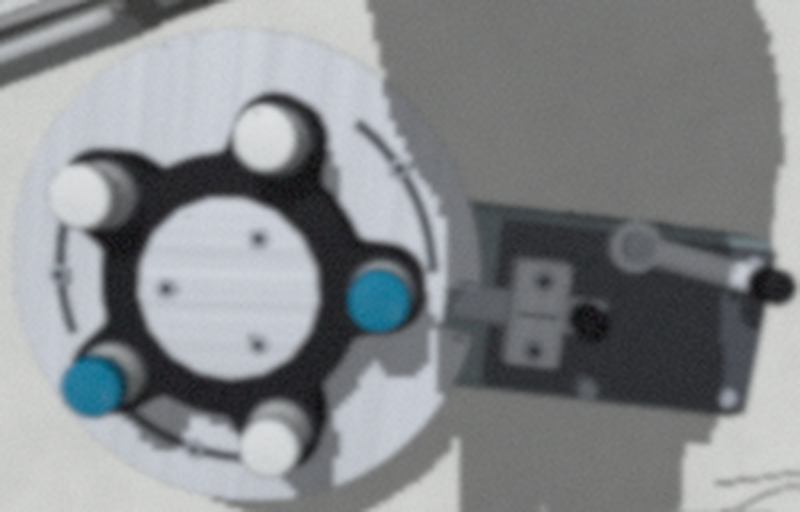

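The bolt has moved in: its nose overlaps the ring at (455,305) and the knob has shifted from 612 to 590. I'll compute how far.

Run:
```python
from h import *
for n in("w2","w3"):
    d=np.load(n+".npz");K,E=d["mtx"],d["E"]
    im=d["pixels"].astype(float).mean(2)
    # knob: dark blob near the knob px, subpixel centroid
    reg=im[158:175,322:350]; w=np.clip(45-reg,0,None); yy,xx=np.mgrid[158:175,322:350]
    uv=[(w*xx).sum()/w.sum(),(w*yy).sum()/w.sum()];q=pix2w(K,E,[uv],.080)[0,:2]-C
    print(n,np.round(uv,2),"out",q@[np.cos(PHI),np.sin(PHI)])
    im2=im[150:175,285:350].round().astype(int)
    print(im[164,320:350].astype(int),im[162:168].mean(0)[280:312].astype(int))
f=lambda pts,z:pix2w(K,E,np.array(pts,float)/3.2+[147.7,64.7],z)
for p in([380,298],[269,441],[93,386],[78,196],[268,137]):
    v=f([p],.114)[0,:2]-C;print(np.arctan2(v[1],v[0]),np.hypot(*v))
v=f([[447,303]],.06)[0,:2]-C;print("nose",np.hypot(*v))
```

```text
w2 [339.61 166.7 ] out 0.10558133426110537
[ 93  94 100 101  96  95  95  97  94  93  94  94  81  59  34  25  20  26
  23  24  33  20  25  26  32  41  45  44  49  51] [125 119 113 112 112 111 112 111 111 110 110 110 112 111 108 102  91  82
  81  80  80  77  77  78  81  85  91 101 107 107 107 106]
w3 [332.31 165.97] out 0.09830589219113209
[ 93  96 101 100  94  76  47  28  19  21  26  32  20  19  22  33  26  30
  39  45  44  46  50  52  50  44  48  51  48  47] [113 121 133 147 156 148 123  96  83  82  82  83  83  83  84  83  84  85
  84  86  82  81  82  82  84  85  89  98 106 109 110 109]
1.5738778905221107 0.04025590116854342
0.3122012813611836 0.037753525724993006
-0.9770476068327283 0.03850559059034279
-2.233514193092888 0.040125642338342586
2.7808621290911177 0.040634436227873855
nose 0.05868917793633137
```

Run:
```python
from h import *
a,b=np.load("w2.npz"),np.load("w3.npz");K,E=a["mtx"],a["E"]
print(np.abs(a["E"]-b["E"]).max())
A,B=[cv2.resize(cv2.cvtColor(x["pixels"],cv2.COLOR_RGB2GRAY)[140:190,290:400],None,fx=8,fy=8,interpolation=cv2.INTER_CUBIC) for x in(a,b)]
def match(u0,v0,u1,v1):
    t=A[int((v0-140)*8):int((v1-140)*8),int((u0-290)*8):int((u1-290)*8)]
    m=cv2.matchTemplate(B,t,cv2.TM_CCOEFF_NORMED);_,s,_,l=cv2.minMaxLoc(m)
    return (l[0]/8+290-u0,l[1]/8+140-v0,s)
print("knob",match(332,160,345,173)," tight",match(333,161,341,170)); print("block",match(304,144,328,182)); print("hinge",match(337,133,355,150))
q=pix2w(K,E,[[339,166.5],[338,166.5]],.08);print("mm/px z.08",np.linalg.norm(q[0]-q[1])*1000)
q=pix2w(K,E,[[339,166.5],[338,166.5]],.068);print("mm/px z.068",np.linalg.norm(q[0]-q[1])*1000)
pr=lambda r:w2pix(K,b["E"],[[C[0]+r*np.cos(PHI),C[1]+r*np.sin(PHI),.060]])[0]
print({r:pr(r).round(1).tolist() for r in(.0595,.068,.076)})
v=cv2.imread("pics/w3.png");crop=b["pixels"][140:190,262:362,::-1]
cr=np.vstack([cv2.resize(x["pixels"][142:182,272:362,::-1],None,fx=8,fy=7,interpolation=cv2.INTER_CUBIC) for x in(a,b)])
cv2.imwrite("pics/cmp.png",cv2.convertScaleAbs(cr,alpha=1.4))
```

```text
0.0034438372386847646
knob (-7.25, -0.75, 0.9837649464607239)  tight (-7.25, -0.875, 0.9715988039970398)
block (0.25, 0.125, 0.9483336806297302)Traceback (most recent call last):
  File "<stdin>", line 9, in <module>
  File "<stdin>", line 7, in match
cv2.error: OpenCV(4.12.0) /io/opencv/modules/imgproc/src/templmatch.cpp:587: error: (-215:Assertion failed) corr.rows <= img.rows + templ.rows - 1 && corr.cols <= img.cols + templ.cols - 1 in function 'crossCorr'
```

Run:
```python
from h import *
a,b=np.load("w2.npz"),np.load("w3.npz");K,E=a["mtx"],a["E"]
print(a["E"][:3,3],b["E"][:3,3])
for z in(.082,.068,.06):
    q=pix2w(K,E,[[339,166.5],[331.5,165.63]],z);print(z,np.linalg.norm(q[0]-q[1])*1000)
for r in(.0595,.068,.076,.092): print(r,w2pix(K,b["E"],[[C[0]+r*np.cos(PHI),C[1]+r*np.sin(PHI),.064]])[0])
q=pix2w(K,E,[[304,164],[328,164]],.072);print("block 24px",np.linalg.norm(q[0]-q[1])*1000)
cr=np.vstack([cv2.resize(x["pixels"][142:182,272:362,::-1],None,fx=8,fy=7,interpolation=cv2.INTER_CUBIC) for x in(a,b)])
cv2.imwrite("pics/cmp.png",cv2.convertScaleAbs(cr,alpha=1.4))
```

```text
[0.59070238 0.11557312 0.37894987] [0.59052342 0.11510487 0.37830742]
0.082 6.729858074406493
0.068 7.047143994953774
0.06 7.228450235266507
0.0595 [288.5486753  158.56916668]
0.068 [297.59158501 159.54391451]
0.076 [306.08999276 160.45996972]
0.092 [323.05035846 162.28815116]
block 24px 21.962517962505313
```

View pics/cmp.png

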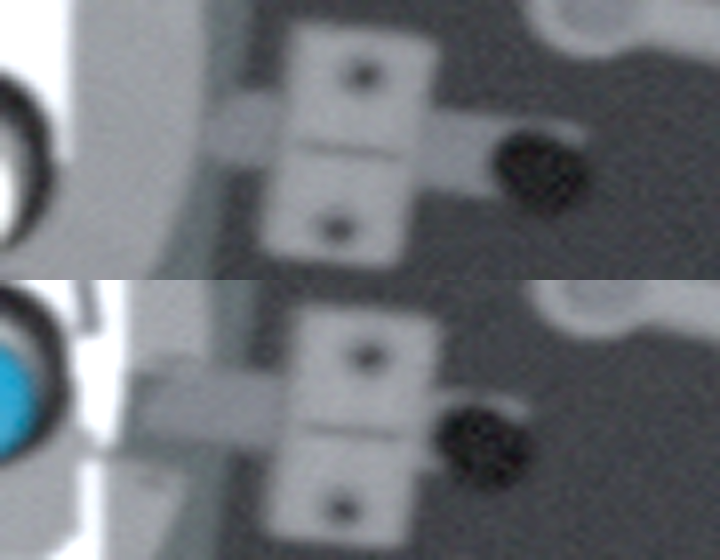

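The knob moved only about 7 mm by template matching, though the nose measure says about 8.5 mm. The turret also sits against the far side of the play, with all the gap below the bolt at about (150,460). I may have pinched the tapered nose slightly, so I'll nudge the turret back ~1.5 mm and remeasure.

```bash
cat >> h.py <<'E'
def knob(name):
    a,b=np.load("w2.npz"),np.load(name+".npz")
    A,B=[cv2.resize(cv2.cvtColor(x["pixels"],cv2.COLOR_RGB2GRAY)[120:200,280:400],None,fx=8,fy=8,interpolation=cv2.INTER_CUBIC) for x in(a,b)]
    def m(u0,v0,u1,v1):
        t=A[(v0-120)*8:(v1-120)*8,(u0-280)*8:(u1-280)*8];_,s,_,l=cv2.minMaxLoc(cv2.matchTemplate(B,t,cv2.TM_CCOEFF_NORMED))
        return np.round([l[0]/8+280-u0,l[1]/8+120-v0,s],3)
    return m(332,160,345,173),m(304,144,328,182)
E
python3 - <<'E'
from h import *
th=.93
bot.move_pose(np.r_[tp(th),.13],down(th));bot.sleep(.15)
F0=np.mean([bot.current_force() for _ in range(5)],0)
bot.move_linear(np.r_[tp(th),.076],max_speed=.06);print("down",ft(th,F0)[1].round(1))
arc(1.03);print(-ft(1.03,F0)[0]);th=1.03;n=0
while th<1.2:
    th+=.008;arc(th,v=.03);s=-ft(th,F0)[0];p=bot.current_tcp_pos()[:2]-C;print(round(th,3),np.arctan2(p[1],p[0]).round(3),s.round(2))
    n+=s>2.3
    if n>=4 or s>7: break
arc(.93,v=.1);bot.move_linear(np.r_[tp(.93),.13],max_speed=.15)
bot.move_pose([.665,.115,.21],down(np.pi/2));wrist("w4");print(bot.current_time(),knob("w3"),knob("w4"))
E
```

```text
down [-0.8 -1.4  0.6]
-0.2025787002039141
1.038 1.034 0.18
1.046 1.046 -0.37
1.054 1.055 -0.3
1.062 1.063 -0.82
1.07 1.071 0.26
1.078 1.077 0.3
1.086 1.083 0.88
1.094 1.09 0.15
1.102 1.1 1.31
1.11 1.11 0.43
1.118 1.119 -0.25
1.126 1.126 1.46
1.134 1.134 1.27
1.142 1.142 1.81
1.15 1.151 1.58
1.158 1.159 2.28
1.166 1.164 2.02
1.174 1.168 2.38
1.182 1.173 3.87
1.19 1.178 4.81
1.198 1.18 5.38
32.9 (array([-7.25 , -0.75 ,  0.984]), array([0.25 , 0.125, 0.948])) (array([-7.375, -0.625,  0.981]), array([0.   , 0.25 , 0.949]))
```

The knob position didn't change even with the turret pushed across its play to the other stop, so the bolt is bottomed in the notch. Now the keeper.

```bash
cat >> h.py <<'E'
H=np.array([.6127,.1778])
def kp(al,rc=.045,off=.0155):
    u=np.array([np.cos(al),np.sin(al)]);return H+rc*u+off*np.array([-u[1],u[0]])
def karc(al,z=.073,v=.06): bot.move_linear(np.r_[kp(al),z],down(al),max_speed=v)
E
python3 - <<'E'
from h import *
al=1.49
bot.move_pose(np.r_[kp(al),.125],down(al));bot.sleep(.15)
F0=np.mean([bot.current_force() for _ in range(5)],0)
bot.move_linear(np.r_[kp(al),.073],max_speed=.08);f=ft(al,F0)[1];print("down",f.round(1),bot.current_time())
ok=abs(f[2])<5
while ok and al>-.30:
    al-=.1 if al>.12 else .015
    karc(al);s,f=ft(al,F0);p=bot.current_tcp_pos()[:2];print(round(al,3),np.abs(p-kp(al)).max().round(4),s.round(2),f[2].round(1))
    if s>5.5: break
print(bot.current_time())
karc(al+.15,v=.1);p=bot.current_tcp_pos();bot.move_linear([p[0],p[1],.13]);print(bot.current_time())
bot.move_pose([.665,.115,.21],down(np.pi/2));wrist("w5");d=np.load("w5.npz");print(bot.current_time(),knob("w5"))
cv2.imwrite("pics/w5c.png",cv2.resize(d["pixels"][65:225,148:398,::-1],None,fx=3.2,fy=3.2,interpolation=cv2.INTER_LANCZOS4))
E
```

```text
down [0.7 0.4 0.2] 34.5083
1.39 0.0005 0.38 -0.0
1.29 0.0001 -0.28 -0.0
1.19 0.0004 0.92 0.1
1.09 0.0002 1.74 -0.0
0.99 0.0001 2.0 0.0
0.89 0.0001 0.77 -0.8
0.79 0.0001 1.74 0.3
0.69 0.0002 1.2 0.4
0.59 0.0002 1.38 0.2
0.49 0.0002 1.09 1.3
0.39 0.0002 0.55 0.7
0.29 0.0002 0.74 -0.3
0.19 0.0002 0.9 0.1
0.09 0.0002 1.12 -0.2
0.075 0.0002 1.93 0.2
0.06 0.0002 3.12 0.2
0.045 0.0 2.03 0.8
0.03 0.0001 1.91 0.6
0.015 0.0001 0.8 0.6
-0.0 0.0001 1.63 0.2
-0.015 0.0001 2.43 -0.6
-0.03 0.0001 1.75 -0.5
-0.045 0.0001 1.65 -0.6
-0.06 0.0001 2.35 0.1
-0.075 0.0001 0.94 0.5
-0.09 0.0001 2.38 0.2
-0.105 0.0001 1.78 -0.1
-0.12 0.0001 2.72 -0.0
-0.135 0.0001 2.03 -1.2
-0.15 0.0001 0.07 0.8
-0.165 0.0002 2.0 -0.2
-0.18 0.0007 4.46 0.4
-0.195 0.0011 5.0 -0.4
-0.21 0.0016 6.13 -0.1
43.0083
43.8417
45.2333 (array([-8.25 , -1.25 ,  0.962]), array([-0.375, -0.125,  0.948]))
```

View pics/w5c.png

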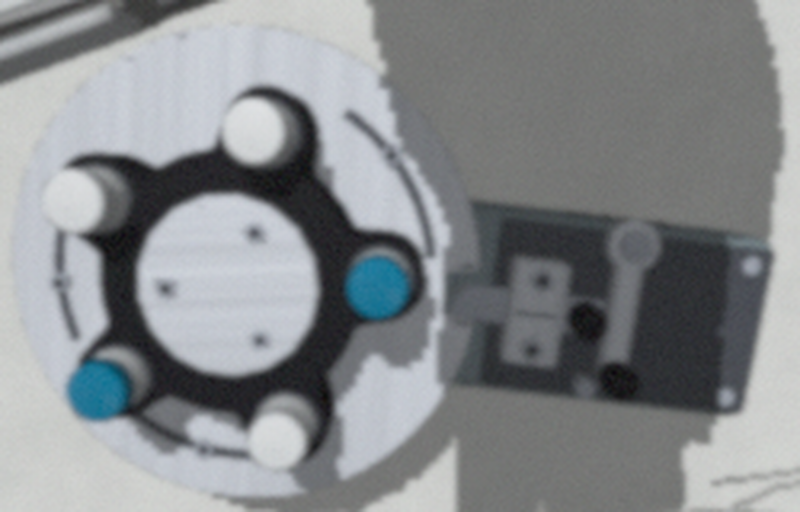

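The keeper bar now runs from (635,245) to (618,380), square to the arm and behind the knob at (587,320). It stopped hard at its end stop, and the bolt nose is in the notch at about (460,298). The gripper is clear, so I'm handing in.

```bash
python3 -c "
from bench import bot
print(bot.current_time());bot.close_job()"
```

```text
45.2333
the job is handed in; nothing more can be done
```

The turret is indexed with the bolt in its notch, the keeper is shut behind it, and I handed the job in at 45.2 s of the 56 s allowed.

**Turret:** I pushed it about 1.0 rad clockwise by a lobe flank, with readings up to about 8.4 N. The drag fell away sharply when the bolt dropped. I missed that drop and kept creeping to the hard stop before easing off, so I did not ease off immediately.

**Bolt depth:** My measurements disagree. The nose position gave close to 8.5 mm of travel, but the knob shift gave only about 7 mm. To rule out a pinched bolt, I nudged the turret back across its play (about 5 N), and the knob stayed where it was. I took that as fully in.

**Keeper:** It swung with about 2 N of drag, passed the point (about 1.2 rad) where an undropped bolt would have blocked it, and met its end stop at about 6 N. The last picture shows it across behind the bolt, square to the arm, with the bolt still in the notch and the gripper clear.

**Beaker, dish and cuvette block:** The arm never worked near them, but I did not check them in a final picture.

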